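Tip walnuts from a scoop into the blue bowl under a low wire shelf

TASK

Take the scoop by its handle, carry the two walnuts in it to the low wire shelf, reach in under the shelf and tip both into the blue bowl, never touching the nuts with the fingers and leaving the bowl standing where it is. Then put the empty scoop down upright on the worktop and let go.

Things in the scene. Friction and masses are not known exactly. Their poses are not given: they have to be found in the camera images.
- scoop: Scoop, loose: round steel dish (rim 92 mm wide, 26 high; 40 degree sides: nuts roll out if tipped 55), wooden bar handle. Origin under the dish, z up. Handle along -x, from x -57 to -197 mm, 14 x 14 mm, mid-height z 34 mm; T-foot under its end at x -190, so it stands level. Hold near x -130: the dish then reaches over the bowl with the hand outside the shelf. Its starting place stays free.
- walnut_1: Walnut in its shell, almost round, 28 x 25 x 25 mm, 14 g; origin at its centre. It starts in the scoop's dish.
- walnut_2: The second walnut, same size, beside the first in the dish; origin at its centre.
- bowl_blue: Blue bowl, loose, 130 mm wide, 50 high; origin under its centre, z up. It stands under a fixed wire shelf squared with it (its x points into the shelf, y along it); an unwanted white bowl is 160 mm aside. In its frame: shelf front edge x -65 mm, back x 85, underside z 181, top 189; open in front between posts 400 mm apart, 115 mm or more from its centre. Wall cabinet above world x 0.62, z 0.53 m.
Not all that is in view belongs to the job. What is shaped like the walnut_2 but purple or white is not meant.

How it is judged:
By the outcome, as a careful person would: the job done as asked, in the order asked, and still so for the second after the job is handed in, with the robot touching nothing.
It also fails if it takes over 61 s, if anything falls off the work surface, if the arm or the gripper's body presses on something with over 40 N, if the wrist force passes 120 N, or if a joint passes its speed limit or range.

ROBOT

A 6-joint arm with a two-finger parallel gripper is mounted at the origin on a cart in front of the work surface, level with it; the furniture and walls round the work are solid. World frame = base frame: x ahead of the robot, y to its left, z up, the work surface at z = 0. Lengths are in m, angles in degrees, forces in N, time in s.
With the tool pointing down it reaches from about 0.25 to 0.725 m from the base axis. Payload 9.7 kg.
Tool frame: the origin (TCP) lies midway between the tips of the shut fingers; the grasp point (between the pads) lies 19 mm behind it; z points along the fingers, y is the line along which they close (so a half turn about z gives the same grasp; the last joint's range is limited). The gripper opens to 85 mm and grips with 20 to 120 N. Pads are 22 mm wide; open, the fingers measure 114 mm over their backs; the gripper's body (76 mm by 85 mm) begins 54 mm behind the grasp point. The pads swing forward as they close: fully open they stand 13 mm farther back than shut.
Start: joints at [66.75, 4.979, 10.078, 95.1, 0, 90], TCP at [0.217, 0.505, 0.231] pointing down, gripper open.
Joint ranges: [-179.16, 179.16], [-48.56, 103.87], [-65.8, 70.77], [-126.05, 130.52], [-82.76, 87.17], [-180, 180]. Speed limits (degrees/s): [127.2, 127.2, 147.25, 180, 180, 180].

INTERFACE

Orientations are given as [roll, pitch, yaw] about the fixed x, y, z axes, in that order (R = Rz(yaw) Ry(pitch) Rx(roll)).
In Python, from workcell import bot gives the robot as it stands.
- The arm moves only by the shell command python3 -m crank 'ROWS' [FORCE]. ROWS is JSON, a list of rows, each an object with "gripper": the finger opening in mm, from 0 to 85.4; "travel": the shift along the tool's x, y, z in mm, a list of three; "twist": the turn, a rotation vector about the tool's x, y, z in rad, a list of three. In form: [{"gripper": gripper, "travel": [tx, ty, tz], "twist": [rx, ry, rz]}, ...]. A call has 1 to 12 rows; each row shifts and turns the commanded pose from where the row before left it, along the tool's axes as they then stand; what a row does not reach is not made up. A row lasts 1/8 s, in which the tool goes at most 62.5 mm and 10.7 degrees, less where a joint would pass 70% of its speed; a pose out of reach is approached as far as the arm can. A call is refused whole if a number of a shift passes 62.5 or a number of a turn 0.188, either way. A call with a gripper value outside its range is refused whole. The fingers move at their own pace and stop on an object; FORCE is the grip in N (left out, the last holds). Time passes only in rows, so rows that do not move let the fingers close. It gives the time, the measured TCP pose, the force, the opening and the grip force at its end, in the units of the state.
- bot.get_obs(): the state, without advancing time (a new reading comes with each control period).
- bot.camera(name): name is "scene" or "top" or "wrist"; returns the picture (384x512x3 uint8, red, green, blue); there is no depth.
- bot.calibration(name): a dict with "vfov" (degrees; the focal length in pixels is half the picture's height over the tangent of half this angle, whatever the lens; pixels are square), "cx", "cy" (the principal point, pixels), "k1" (the pictures are not rectified: a ray, as slopes to the right and down, at radius r is drawn at 1 + k1 r^2 times it, then the intrinsics apply), "camera_from_world" (4x4, takes a point from world to camera coordinates). Camera axes: x right, y down, z forward; pixel columns grow to the right and rows downward; lengths in m; the calibration is good to about 2 mm. A picture is of the moment at which its call begins: read the wrist's pose just before it. calibration takes no time and is no camera call; for the wrist camera it gives the pose at the moment of the call.
- bot.job_done(): hands the job in; it is judged then, once.
The state is a dict: "time": time; "q": joint angles; "qd": joint speeds; "joint_efforts": joint torques, N m; "ee_pos": TCP position; "tcp_rot": TCP orientation; "wrist_force": force on the tool from outside, world axes, zero at the start; "torque": the same for the moment, N m; "opening": finger opening in m; "grasp_force": force on a finger pad.
Only numpy, scipy, OpenCV 4.12 (cv2) and the standard library are available. Lean on these libraries where they do the work, as an engineer would, in place of code of your own. Each camera call takes 0.05 s, during which the arm holds its last target. There are 200 camera calls.

## Working session

There is one attempt and no reset: what is moved stays moved. The work goes in short steps, Python scripts to look and compute and a shell command to move; the robot and the scene stay as the last step left them, time stands still between calls to the robot, and variables do not carry over. Pictures are saved under pics/ and viewed, at most 10 in all, crops included, and the job is handed in when it is done.

```bash
ls; mkdir -p pics
python3 - <<'E'
from workcell import bot
import cv2,json
o=bot.get_obs(); print({k:o[k] for k in('time','q','ee_pos','tcp_rot','opening')})
for n in('scene','top'):
    im=bot.camera(n); cv2.imwrite(f'pics/{n}0.png',im[:,:,::-1])
    c=bot.calibration(n); print(n,c)
E
```

```text
pics
{'time': 0.0, 'q': array([ 6.67491140e+01,  5.01220176e+00,  1.00332865e+01,  9.50996509e+01,
       -6.37347565e-04,  9.00001546e+01]), 'ee_pos': array([0.21702675, 0.50511387, 0.23056204]), 'tcp_rot': array([-1.79921434e+02,  6.37559027e-04,  1.56748960e+02]), 'opening': 0.08549861580356392}
scene {'vfov': 50.54827640742347, 'cx': 258.0246654524824, 'cy': 198.42527177773874, 'k1': -0.07421657762294222, 'camera_from_world': array([[-0.70868489, -0.7055235 , -0.00152102,  0.34120374],
       [-0.41812256,  0.42173066, -0.80455999,  0.26704336],
       [ 0.56827744, -0.56954354, -0.59386944,  0.55004595],
       [ 0.        ,  0.        ,  0.        ,  1.        ]])}
top {'vfov': 42.46079130820549, 'cx': 254.3179306629133, 'cy': 191.64446726485326, 'k1': -0.14927768490059495, 'camera_from_world': array([[-0.0094606 , -0.99983837,  0.01528839, -0.07306668],
       [-0.995542  ,  0.0079829 , -0.09398083,  0.54578494],
       [ 0.0938436 , -0.01610935, -0.99545661,  0.85991275],
       [ 0.        ,  0.        ,  0.        ,  1.        ]])}
```

View pics/scene0.png

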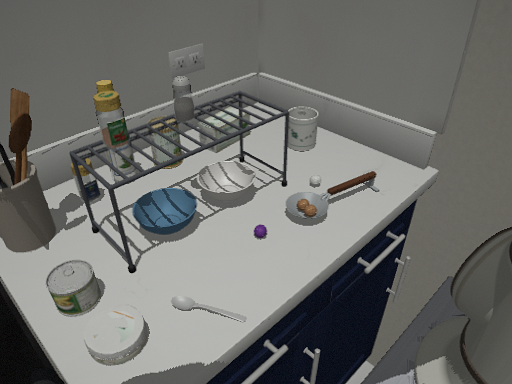

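View pics/top0.png

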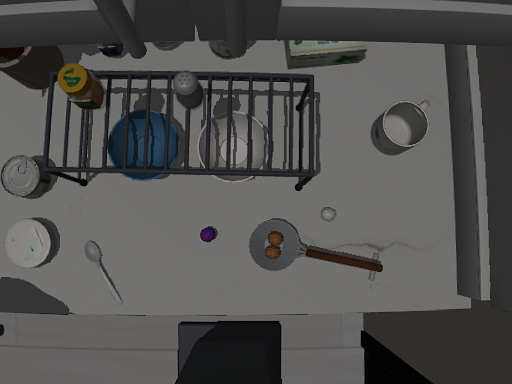

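The scene picture shows the scoop at about (306,208) with its handle running to (377,177), and the blue bowl at (165,210) under the shelf. In the top picture the dish is at (275,245), the handle runs (308,253)–(381,268), the blue bowl is at (143,145), the purple nut at (207,234) and the white one at (328,213). I'll enlarge these for feature picking.

```bash
cat > h.py <<'E'
import numpy as np,cv2
from workcell import bot
def ray(c,uv):
    f=192/np.tan(np.radians(c['vfov']/2)); d=(np.array(uv,float)-[c['cx'],c['cy']])/f
    p=d.copy()
    for _ in range(20): p=d/(1+c['k1']*(p@p))
    T=c['camera_from_world']; R=T[:3,:3]; return -R.T@T[:3,3], R.T@np.array([*p,1])/np.sqrt(p@p+1)
def proj(c,P):
    T=c['camera_from_world']; q=np.atleast_2d(P)@T[:3,:3].T+T[:3,3]; s=q[:,:2]/q[:,2:]
    f=192/np.tan(np.radians(c['vfov']/2)); return s*(1+c['k1']*(s**2).sum(1,keepdims=True))*f+[c['cx'],c['cy']]
def tri(*obs):
    A=np.zeros((3,3));b=np.zeros(3)
    for c,uv in obs:
        o,d=ray(c,uv);M=np.eye(3)-np.outer(d,d);A+=M;b+=M@o
    X=np.linalg.solve(A,b); return X,[np.round(proj(c,X)[0]-uv,1) for c,uv in obs]
E
python3 - <<'E'
import cv2,numpy as np
s=cv2.imread('pics/scene0.png');t=cv2.imread('pics/top0.png')
def crop(im,x,y,w,h,k): 
    return cv2.resize(im[y:y+h,x:x+w],None,fx=k,fy=k,interpolation=cv2.INTER_CUBIC)
a=crop(s,280,160,100,70,4);b=crop(t,245,205,100+0,70,4) # 400x280
b=crop(t,245,210,150,70,4)
A=np.zeros((600,800,3),np.uint8)
A[:280,:400]=a
A[290:570,:600]=b
A[:280,410:770]=crop(s,125,180,90,70,4)
cv2.imwrite('pics/crop0.png',A)
for n,im in(('s',s),('t',t)):
    hsv=cv2.cvtColor(im,cv2.COLOR_BGR2HSV); h,S,v=cv2.split(hsv)
    for nm,m in(('brown',((h<14)|(h>172))&(S>100)&(v>40)),('blue',(h>95)&(h<115)&(S>110)&(v>60)),('purp',(h>125)&(h<150)&(S>120))):
        k,l,st,ce=cv2.connectedComponentsWithStats(m.astype(np.uint8))
        for i in range(1,k):
            if st[i,4]>25: print(n,nm,st[i],ce[i].round(1))
E
```

```text
s brown [  9 113  20  28 130] [ 15.9 126.2]
s brown [114 131  12  10  61] [119.6 136.4]
s brown [ 14 154   6  30  98] [ 16.9 170.1]
s brown [328 172  48  22 289] [351.  182.7]
s blue [ 133  188   63   46 1128] [162.2 209.5]
s purp [254 225  12  13 116] [259.8 230.7]
t brown [ 87  80  15  24 194] [94.9 91.8]
t brown [268 236   6  12  26] [270.1 239.3]
t brown [265 249   8   9  31] [267.9 252.3]
t brown [308 252  75  19 411] [345.7 260.9]
t blue [150 110  15  56 574] [157.6 138.6]
t blue [111 116  14  19  38] [116.8 123.9]
t blue [134 119  11  47 339] [140.  139.5]
t blue [168 121   9  40 228] [171.7 141.4]
t blue [128 124   6  39 170] [130.3 145.9]
t blue [147 126   5  40 105] [149.2 146.8]
t blue [122 173  41   8  68] [142.4 177. ]
t purp [200 227  15  15 165] [207.4 234.2]
```

View pics/crop0.png

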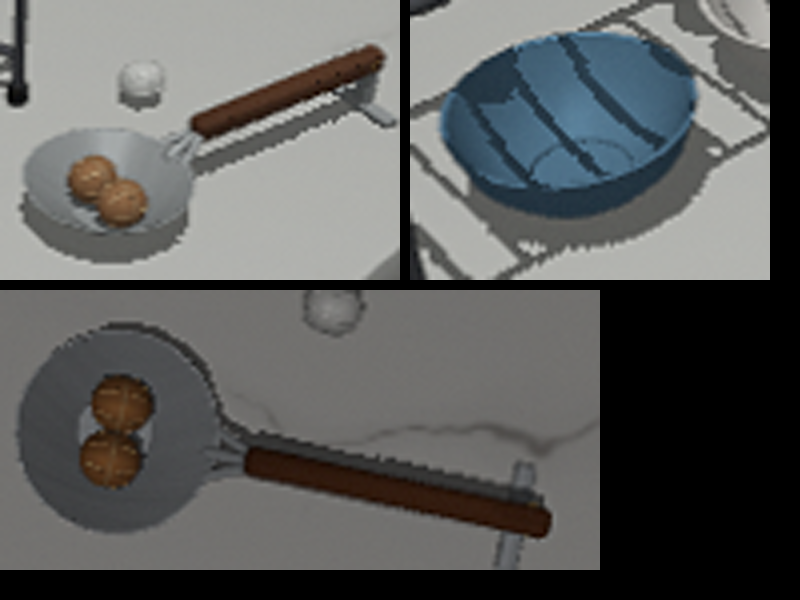

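The crop gives these pixels:
- **Rim:** left 286 and right 328 in the scene view. In the top view its box is 249.5–299.7 by 220–270.5.
- **Handle:** scene (330.5,192)→(374,174), top (307,253)→(382,268).
- **Bowl rim:** scene 133–196.5, top edge 188.

I'll fit the known shapes to both views.

Run:
```python
from h import *
from scipy.optimize import least_squares as LS
S,T=bot.calibration('scene'),bot.calibration('top')
a=np.linspace(0,2*np.pi,180)
def box(c,x,R):
    p=proj(c,np.c_[x[0]+R*np.cos(a),x[1]+R*np.sin(a),0*a+x[2]]);return np.r_[p.min(0),p.max(0)]
def fit(R,s,t):
    s,t=np.array(s,float),np.array(t,float);f=lambda x:np.r_[(box(S,x,R)-s),(box(T,x,R)-t)]
    g=lambda x:f(x)[~np.isnan(f(x))]
    r=LS(g,[.4,0,.03]);return r.x.round(4),r.fun.round(1)
n=np.nan
print('dish',fit(.046,[286,192,n,n],[249.5,220,299.7,270.5]))
print('bowl',fit(.065,[133,188,196.5,n],[n,n,178.5,181]), fit(.065,[133,188,196.5,n],[108,111,178.5,181]))
h0=tri((S,(330.5,192)),(T,(307,253)));h1=tri((S,(374,174.2)),(T,(382,268.2)));print(h0,h1)
d=h1[0]-h0[0];print('len',np.linalg.norm(d),'yaw of scoop x',np.degrees(np.arctan2(-d[1],-d[0])))
for nm,s,t in(('w1',(303,204),(275.5,238.5)),('w2',(310.7,210.5),(272.7,252.5)),('white',(315.3,180),(328,213.5)),('purple',(259.8,230.7),(207.4,234.2)),
 ('footL',(131,267),(83,182)),('footR',(284,184),(298,187)),('cornFL',(108,184),(46,172)),('cornFR',(289,113),(314,174))):
    print(nm,tri((S,s),(T,t)))
```

```text
dish (array([ 0.4487, -0.1138,  0.0222]), array([-0.7,  0.2, -0.3, -0.3,  0.8,  0.7]))
bowl (array([0.6275, 0.119 , 0.0476]), array([-1.7,  0.1,  0.4,  1.1,  0.6])) (array([0.6268, 0.1188, 0.047 ]), array([-1.4,  0.4,  0.7, -0.5, -0.9,  1.2,  1. ]))
(array([ 0.43349652, -0.17068516,  0.03435826]), [array([-0.8, -0. ]), array([0.6, 0.7])]) (array([ 0.4054912 , -0.30473223,  0.03118277]), [array([ 0.1, -0. ]), array([-0.1, -0.1])])
len 0.13697809364345295 yaw of scoop x 78.1994168226959
w1 (array([ 0.46090917, -0.11536784,  0.01711831]), [array([-0., -0.]), array([0., 0.])])
w2 (array([ 0.43572175, -0.11015268,  0.01630332]), [array([-0.1, -0. ]), array([0.1, 0.1])])
white (array([ 0.50479569, -0.21265049,  0.0117677 ]), [array([-0.3, -0. ]), array([0.2, 0.3])])
purple (array([0.4695943 , 0.00733353, 0.01225064]), [array([-0.2, -0. ]), array([0.1, 0.1])])
footL (array([0.5674535 , 0.24013916, 0.00820263]), [array([0.1, 0. ]), array([-0., -0.])])
footR (array([ 0.55492158, -0.15944278,  0.00210995]), [array([-0.3, -0. ]), array([0.2, 0.2])])
cornFL (array([0.56373669, 0.23954171, 0.19110397]), [array([2.4, 0.5]), array([-2. , -1.4])])
cornFR (array([ 0.55541439, -0.16539354,  0.18015993]), [array([-0.6, -0. ]), array([0.5, 0.6])])
```

Both views agree with the stated sizes:
- The dish is at (0.448,-0.114) with its rim at z 0.022, the scoop's yaw is about 78.2°, and the handle's mid-height is about 0.033.
- The bowl is at (0.627,0.119), and the shelf's yaw is about -1.5° with its front edge at x≈0.56.

The grasp point at scoop x -130 is about (0.421,-0.241). I'll move above it and turn.

```bash
python3 -m crank '[{"gripper":85,"travel":[-30.1,-37.8,0],"twist":[0,0,0]},{"gripper":85,"travel":[-30.1,-37.8,0],"twist":[0,0,0]},{"gripper":85,"travel":[-30.1,-37.8,0],"twist":[0,0,0]},{"gripper":85,"travel":[-30.1,-37.8,0],"twist":[0,0,0]},{"gripper":85,"travel":[-30.1,-37.8,0],"twist":[0,0,0]},{"gripper":85,"travel":[-30.1,-37.8,0],"twist":[0,0,0]},{"gripper":85,"travel":[-30.1,-37.8,0],"twist":[0,0,0]},{"gripper":85,"travel":[-30.1,-37.8,0],"twist":[0,0,0]},{"gripper":85,"travel":[-30.1,-37.8,0],"twist":[0,0,0]},{"gripper":85,"travel":[-30.1,-37.8,0],"twist":[0,0,0]},{"gripper":85,"travel":[-30.1,-37.8,0],"twist":[0,0,0]},{"gripper":85,"travel":[-30.1,-37.8,0],"twist":[0,0,0]}]' 100
python3 -m crank '[{"gripper":85,"travel":[-30.1,-37.8,0],"twist":[0,0,0]},{"gripper":85,"travel":[-30.1,-37.8,0],"twist":[0,0,0]},{"gripper":85,"travel":[-30.1,-37.8,0],"twist":[0,0,0]},{"gripper":85,"travel":[-30.1,-37.8,0],"twist":[0,0,0]},{"gripper":85,"travel":[0,0,8],"twist":[0,0,0.171]},{"gripper":85,"travel":[0,0,8],"twist":[0,0,0.171]},{"gripper":85,"travel":[0,0,8],"twist":[0,0,0.171]},{"gripper":85,"travel":[0,0,8],"twist":[0,0,0.171]},{"gripper":85,"travel":[0,0,8],"twist":[0,0,0.171]},{"gripper":85,"travel":[0,0,8],"twist":[0,0,0.171]},{"gripper":85,"travel":[0,0,8],"twist":[0,0,0.171]},{"gripper":85,"travel":[0,0,8],"twist":[0,0,0.171]}]' 100
python3 - <<'E'
from h import *
o=bot.get_obs(); print({k:np.round(o[k],3) for k in('time','q','qd','ee_pos','tcp_rot')})
c=bot.calibration('wrist'); im=bot.camera('wrist'); cv2.imwrite('pics/w1.png',im[:,:,::-1]); np.save('w1.npy',c,allow_pickle=True)
E
```

```text
time: 1.6
ee_pos: [0.3699, -0.0557, 0.2312]
tcp_rot: [180.0, 0.0, 156.7]
wrist_force: [0.5, 0.0, -0.6]
opening: 0.0851
grasp_force: 0.0
time: 3.1
ee_pos: [0.4207, -0.2404, 0.1666]
tcp_rot: [-180.0, -0.0, 78.0]
wrist_force: [-0.3, 0.1, 0.0]
opening: 0.085
grasp_force: 0.0
{'time': np.float64(3.1), 'q': array([-2.9743e+01, -4.7720e+00, -6.8460e+00,  8.7968e+01,  1.0000e-03,
        7.2212e+01]), 'qd': array([ 4.300e-02, -3.270e-01, -7.480e+00, -6.948e+00, -8.500e-02,
        7.784e+01]), 'ee_pos': array([ 0.421, -0.24 ,  0.167]), 'tcp_rot': array([-1.7996e+02, -1.3000e-02,  7.8045e+01])}
```

View pics/w1.png

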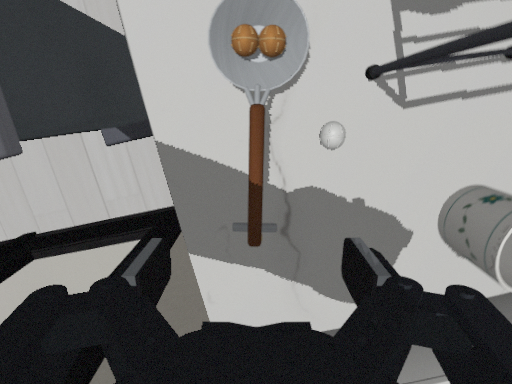

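The wrist picture shows the handle running from (257,105) to (255,246), the dish centre at about (259,41) and the fingers straddling the handle. The joint readings give q6 = 180 − (yaw − q1). To keep J6 in range at the bowl I need the half-turned grasp, so I'll refine the scoop's pose with all three views and then turn.

```bash
python3 - <<'E'
from h import *
from scipy.optimize import least_squares as LS
S,T=bot.calibration('scene'),bot.calibration('top'); W=np.load('w1.npy',allow_pickle=True).item()
def pts(p):
    x,y,z,a=p; R=np.array([[np.cos(a),-np.sin(a),0],[np.sin(a),np.cos(a),0],[0,0,1]])
    return np.array([[-.057,0,.034],[-.197,0,.034],[0,0,.026]])@R.T+[x,y,z]
obs=[(S,[(330.5,192),(374,174.2),(306.8,205)]),(T,[(307,253),(382,268.2),(274.6,245.2)]),(W,[(257,105),(255,244),(259.5,41)])]
f=lambda p:np.concatenate([(proj(c,pts(p))-np.array(o)).ravel() for c,o in obs])
for use in (obs,obs[2:]):
    g=lambda p:np.concatenate([(proj(c,pts(p))-np.array(o)).ravel() for c,o in use]+[[0 if len(use)>1 else p[2]*1e3]])
    r=LS(g,[.448,-.114,0,1.36]);p=r.x;print(p[:3].round(4),np.degrees(p[3]).round(2),r.fun.round(1))
    a=p[3];print('grasp',p[:2]-.13*np.array([np.cos(a),np.sin(a)]))
E
python3 -m crank '[{"gripper":85,"travel":[0,0,0],"twist":[0,0,-0.18]},{"gripper":85,"travel":[0,0,0],"twist":[0,0,-0.18]},{"gripper":85,"travel":[0,0,0],"twist":[0,0,-0.18]},{"gripper":85,"travel":[0,0,0],"twist":[0,0,-0.18]},{"gripper":85,"travel":[0,0,0],"twist":[0,0,-0.18]},{"gripper":85,"travel":[0,0,0],"twist":[0,0,-0.18]},{"gripper":85,"travel":[0,0,0],"twist":[0,0,-0.18]},{"gripper":85,"travel":[0,0,0],"twist":[0,0,-0.18]},{"gripper":85,"travel":[0,0,0],"twist":[0,0,-0.18]},{"gripper":85,"travel":[0,0,0],"twist":[0,0,-0.18]},{"gripper":85,"travel":[0,0,0],"twist":[0,0,-0.18]},{"gripper":85,"travel":[0,0,0],"twist":[0,0,-0.18]}]' 100
```

```text
[ 0.4494 -0.1144 -0.004 ] 77.04 [-2.3  1.2  0.5  0.2  0.2 -0.3 -0.2 -1.1  0.7 -0.   0.6 -0.2  0.3  0.1
 -0.3  0.6 -1.  -0.4  0. ]
grasp [ 0.42025302 -0.24110937]
[ 0.4499 -0.1144 -0.0011] 76.92 [ 0.7 -0.1 -0.3  1.8 -0.5 -1.3 -1.1]
grasp [ 0.42047782 -0.2410328 ]
time: 4.65
ee_pos: [0.4207, -0.2404, 0.1672]
tcp_rot: [180.0, -0.0, -157.4]
wrist_force: [-0.9, 0.3, -0.7]
opening: 0.0846
grasp_force: 0.0
```

```bash
python3 -m crank '[{"gripper":85,"travel":[0,0,0],"twist":[0,0,-0.16]},{"gripper":85,"travel":[0,0,0],"twist":[0,0,-0.16]},{"gripper":85,"travel":[0,0,0],"twist":[0,0,-0.16]},{"gripper":85,"travel":[0,0,0],"twist":[0,0,-0.16]},{"gripper":85,"travel":[0,0,0],"twist":[0,0,-0.16]},{"gripper":85,"travel":[0,0,0],"twist":[0,0,-0.16]},{"gripper":60,"travel":[0,0,25],"twist":[0,0,0]},{"gripper":60,"travel":[0,0,25],"twist":[0,0,0]},{"gripper":50,"travel":[0,0,25],"twist":[0,0,0]},{"gripper":50,"travel":[0,0,25],"twist":[0,0,0]},{"gripper":50,"travel":[0,0,25],"twist":[0,0,0]},{"gripper":50,"travel":[0,0,13],"twist":[0,0,0]}]' 100
python3 - <<'E'
from h import *
o=bot.get_obs(); print({k:np.round(o[k],4) for k in('time','q','ee_pos','tcp_rot','wrist_force','opening')})
im=bot.camera('wrist'); cv2.imwrite('pics/w2.png',im[:,:,::-1])
E
```

```text
time: 6.15
ee_pos: [0.4202, -0.2401, 0.028]
tcp_rot: [179.9, 0.0, -102.7]
wrist_force: [0.3, 0.4, 0.8]
opening: 0.0504
grasp_force: 0.0
{'time': np.float64(6.15), 'q': array([-2.974270e+01, -2.825900e+00, -2.040970e+01,  7.252020e+01,
        1.400000e-03, -1.069971e+02]), 'ee_pos': array([ 0.4202, -0.2401,  0.028 ]), 'tcp_rot': array([ 1.799009e+02,  3.180000e-02, -1.027456e+02]), 'wrist_force': array([0.3392, 0.3953, 0.8212]), 'opening': np.float64(0.0504)}
```

View pics/w2.png

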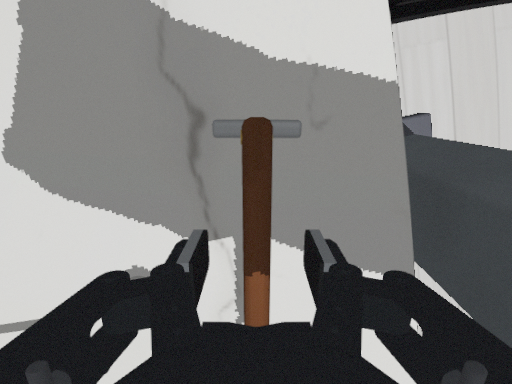

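The handle (column 257) sits midway between the fingers (207–306) and is parallel to them. I'll lower the last 12 mm and close.

```bash
python3 -m crank '[{"gripper":45,"travel":[0,0,12],"twist":[0,0,0]},{"gripper":30,"travel":[0,0,0],"twist":[0,0,0]},{"gripper":20,"travel":[0,0,0],"twist":[0,0,0]},{"gripper":10,"travel":[0,0,0],"twist":[0,0,0]},{"gripper":5,"travel":[0,0,0],"twist":[0,0,0]},{"gripper":5,"travel":[0,0,0],"twist":[0,0,0]},{"gripper":5,"travel":[0,0,0],"twist":[0,0,0]},{"gripper":5,"travel":[0,0,0],"twist":[0,0,0]}]' 100
python3 -m crank '[{"gripper":5,"travel":[0,0,-5],"twist":[0,0,0]},{"gripper":5,"travel":[0,0,-10],"twist":[0,0,0]},{"gripper":5,"travel":[0,0,-10],"twist":[0,0,0]},{"gripper":5,"travel":[0,0,-10],"twist":[0,0,0]},{"gripper":5,"travel":[0,0,-10],"twist":[0,0,0]},{"gripper":5,"travel":[0,0,-10],"twist":[0,0,0]},{"gripper":5,"travel":[0,0,-10],"twist":[0,0,0]},{"gripper":5,"travel":[0,0,-10],"twist":[0,0,0]},{"gripper":5,"travel":[0,0,-5],"twist":[0,0,0]},{"gripper":5,"travel":[0,0,0],"twist":[0,0,0]}]' 100
python3 - <<'E'
from h import *
o=bot.get_obs(); print({k:np.round(o[k],4) for k in('time','q','ee_pos','tcp_rot','wrist_force','opening')})
im=bot.camera('scene'); im2=bot.camera('top')
r=lambda i,k:cv2.resize(i,None,fx=k,fy=k)
cv2.imwrite('pics/s3.png',np.hstack([r(im[130:250,250:400],2.6),r(im2[180:300,230:380],2.6)])[:,:,::-1])
E
```

```text
time: 7.2
ee_pos: [0.4213, -0.2407, 0.0182]
tcp_rot: [-179.9, -0.0, -102.9]
wrist_force: [-0.7, 0.6, 6.2]
opening: 0.0122
grasp_force: 97.6
time: 8.45
ee_pos: [0.421, -0.2406, 0.0976]
tcp_rot: [-180.0, -0.0, -102.9]
wrist_force: [0.6, -0.3, -1.6]
opening: 0.0119
grasp_force: 97.6
{'time': np.float64(8.45), 'q': array([-2.974200e+01, -4.474200e+00, -1.418440e+01,  8.026120e+01,
        2.000000e-04, -1.068745e+02]), 'ee_pos': array([ 0.421 , -0.2406,  0.0976]), 'tcp_rot': array([-1.799726e+02, -8.100000e-03, -1.028675e+02]), 'wrist_force': array([ 0.5641, -0.2928, -1.6417]), 'opening': np.float64(0.0119)}
```

View pics/s3.png

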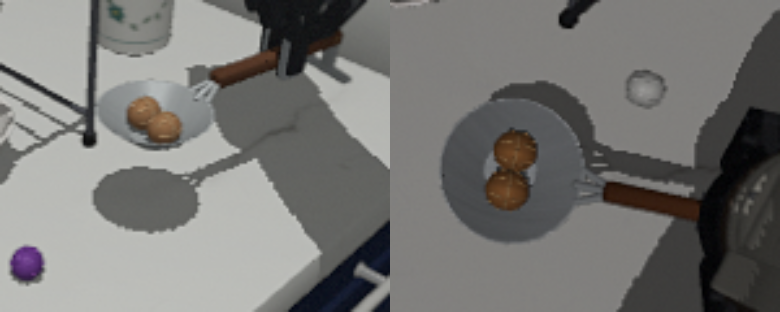

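The scoop is lifted level with both nuts in the dish, at crop positions (515,150) and (508,190) in the top half. I plan to carry it to a point in front of the shelf at scoop yaw -8°, enter along the handle axis, and roll toward -y. I'll work out the carry rows.

```bash
cat > plan.py <<'E'
import numpy as np
from workcell import bot
def plan(target,yaw,n):   # level moves: world target of TCP, tool yaw; n rows, smooth start and end
    o=bot.get_obs();p=o['ee_pos'];y0=o['tcp_rot'][2];dy=(yaw-y0+180)%360-180
    s=np.linspace(0,1,n+1); w=np.minimum(1,np.minimum(np.arange(n)+1,n-np.arange(n))/3); s=np.r_[0,np.cumsum(w)/w.sum()]
    print('now',p.round(4),round(y0,2),'dyaw',round(dy,2))
    for i in range(n):
        d=(np.array(target)-p)*(s[i+1]-s[i]); a=np.radians(y0+dy*s[i])
        t=[np.cos(a)*d[0]+np.sin(a)*d[1],np.sin(a)*d[0]-np.cos(a)*d[1],-d[2]]
        print(np.round(np.array(t)*1e3,1).tolist(),round(-np.radians(dy)*(s[i+1]-s[i]),3))
E
python3 -c "
from plan import *
plan([.332,.187,.099],172,22)"
```

```text
now [ 0.4207 -0.2404  0.097 ] -102.87 dyaw -85.13
[-6.6, 3.0, -0.0] 0.025
[-13.1, 6.4, -0.1] 0.05
[-19.1, 10.5, -0.1] 0.074
[-18.3, 11.9, -0.1] 0.074
[-17.3, 13.2, -0.1] 0.074
[-16.3, 14.5, -0.1] 0.074
[-15.2, 15.7, -0.1] 0.074
[-14.0, 16.8, -0.1] 0.074
[-12.7, 17.7, -0.1] 0.074
[-11.4, 18.6, -0.1] 0.074
[-9.9, 19.4, -0.1] 0.074
[-8.5, 20.1, -0.1] 0.074
[-7.0, 20.7, -0.1] 0.074
[-5.4, 21.1, -0.1] 0.074
[-3.8, 21.5, -0.1] 0.074
[-2.2, 21.7, -0.1] 0.074
[-0.6, 21.8, -0.1] 0.074
[1.0, 21.8, -0.1] 0.074
[2.6, 21.7, -0.1] 0.074
[4.2, 21.4, -0.1] 0.074
[3.9, 14.0, -0.1] 0.05
[2.3, 6.9, -0.0] 0.025
```

```bash
python3 -m crank '[{"gripper":5,"travel":[-6.6,3.0,0],"twist":[0,0,0.025]},{"gripper":5,"travel":[-13.1,6.4,0],"twist":[0,0,0.05]},{"gripper":5,"travel":[-19.1,10.5,0],"twist":[0,0,0.074]},{"gripper":5,"travel":[-18.3,11.9,0],"twist":[0,0,0.074]},{"gripper":5,"travel":[-17.3,13.2,0],"twist":[0,0,0.074]},{"gripper":5,"travel":[-16.3,14.5,0],"twist":[0,0,0.074]},{"gripper":5,"travel":[-15.2,15.7,0],"twist":[0,0,0.074]},{"gripper":5,"travel":[-14,16.8,0],"twist":[0,0,0.074]},{"gripper":5,"travel":[-12.7,17.7,0],"twist":[0,0,0.074]},{"gripper":5,"travel":[-11.4,18.6,0],"twist":[0,0,0.074]},{"gripper":5,"travel":[-9.9,19.4,0],"twist":[0,0,0.074]}]' 100
python3 -m crank '[{"gripper":5,"travel":[-8.5,20.1,0],"twist":[0,0,0.074]},{"gripper":5,"travel":[-7,20.7,0],"twist":[0,0,0.074]},{"gripper":5,"travel":[-5.4,21.1,0],"twist":[0,0,0.074]},{"gripper":5,"travel":[-3.8,21.5,0],"twist":[0,0,0.074]},{"gripper":5,"travel":[-2.2,21.7,0],"twist":[0,0,0.074]},{"gripper":5,"travel":[-0.6,21.8,0],"twist":[0,0,0.074]},{"gripper":5,"travel":[1,21.8,0],"twist":[0,0,0.074]},{"gripper":5,"travel":[2.6,21.7,0],"twist":[0,0,0.074]},{"gripper":5,"travel":[4.2,21.4,-1],"twist":[0,0,0.074]},{"gripper":5,"travel":[3.9,14,-1],"twist":[0,0,0.05]},{"gripper":5,"travel":[2.3,6.9,0],"twist":[0,0,0.025]},{"gripper":5,"travel":[0,0,0],"twist":[0,0,0]}]' 100
python3 - <<'E'
from h import *
o=bot.get_obs(); print({k:np.round(o[k],4) for k in('time','q','ee_pos','tcp_rot','wrist_force','opening')})
im=bot.camera('scene'); im2=bot.camera('top')
r=lambda i,k:cv2.resize(i,None,fx=k,fy=k)
cv2.imwrite('pics/s4.png',np.hstack([r(im[100:384,60:320],1.5),r(im2[60:344,50:310],1.5)])[:,:,::-1])
E
```

```text
time: 9.93
ee_pos: [0.3759, -0.0259, 0.097]
tcp_rot: [180.0, -0.0, -145.5]
wrist_force: [-0.9, 1.2, -1.5]
opening: 0.0121
grasp_force: 97.7
time: 11.42
ee_pos: [0.331, 0.187, 0.099]
tcp_rot: [-180.0, -0.0, 172.3]
wrist_force: [-0.3, 0.2, -2.0]
opening: 0.0118
grasp_force: 97.7
{'time': np.float64(11.425), 'q': array([ 2.94522e+01, -1.93048e+01, -2.63907e+01,  8.29465e+01,
        1.11000e-02,  3.71984e+01]), 'ee_pos': array([0.331, 0.187, 0.099]), 'tcp_rot': array([-1.799893e+02, -3.250000e-02,  1.722538e+02]), 'wrist_force': array([-0.284 ,  0.1672, -1.9611]), 'opening': np.float64(0.0118)}
```

View pics/s4.png

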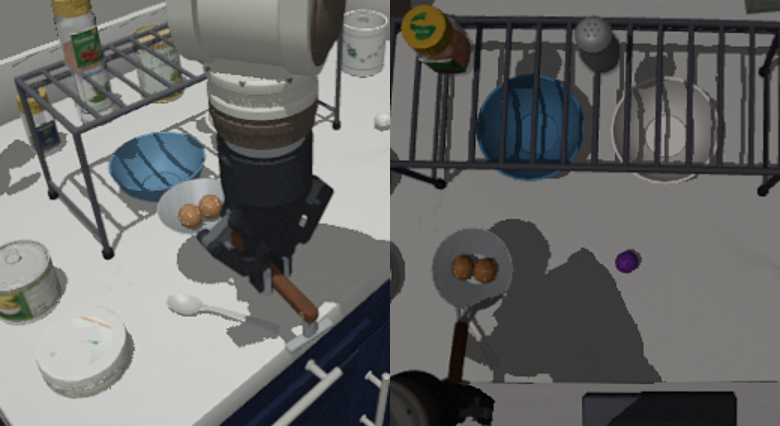

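Both nuts are in the dish, which is centred at about (472,268) in the composite, in front of the blue bowl and clear of the shelf edge at row 170. Now I'll enter 160 mm along the handle axis.

```bash
python3 -m crank '[{"gripper":5,"travel":[-6,0,0],"twist":[0,0,0]},{"gripper":5,"travel":[-12,0,0],"twist":[0,0,0]},{"gripper":5,"travel":[-17,0,0],"twist":[0,0,0]},{"gripper":5,"travel":[-17,0,0],"twist":[0,0,0]},{"gripper":5,"travel":[-17,0,0],"twist":[0,0,0]},{"gripper":5,"travel":[-17,0,0],"twist":[0,0,0]},{"gripper":5,"travel":[-17,0,0],"twist":[0,0,0]},{"gripper":5,"travel":[-17,0,0],"twist":[0,0,0]},{"gripper":5,"travel":[-17,0,0],"twist":[0,0,0]},{"gripper":5,"travel":[-15,0,0],"twist":[0,0,0]},{"gripper":5,"travel":[-8,0,0],"twist":[0,0,0]},{"gripper":5,"travel":[0,0,0],"twist":[0,0,0]}]' 100
python3 - <<'E'
from h import *
o=bot.get_obs(); print({k:np.round(o[k],4) for k in('time','q','ee_pos','tcp_rot','wrist_force','opening')})
im=bot.camera('scene'); im2=bot.camera('top')
r=lambda i,k:cv2.resize(i,None,fx=k,fy=k)
cv2.imwrite('pics/s5.png',np.hstack([r(im[80:280,60:260],1.95),r(im2[60:260,60:260],1.95)])[:,:,::-1])
E
```

```text
time: 13.02
ee_pos: [0.4904, 0.1649, 0.0991]
tcp_rot: [-180.0, -0.0, 172.2]
wrist_force: [-0.1, -0.1, -1.1]
opening: 0.0124
grasp_force: 97.7
{'time': np.float64(13.025), 'q': array([ 1.85843e+01,  1.02000e-02, -9.67160e+00,  8.03432e+01,
        3.50000e-03,  2.63815e+01]), 'ee_pos': array([0.4904, 0.1649, 0.0991]), 'tcp_rot': array([-1.799921e+02, -2.390000e-02,  1.722028e+02]), 'wrist_force': array([-0.1257, -0.101 , -1.0715]), 'opening': np.float64(0.0124)}
```

View pics/s5.png

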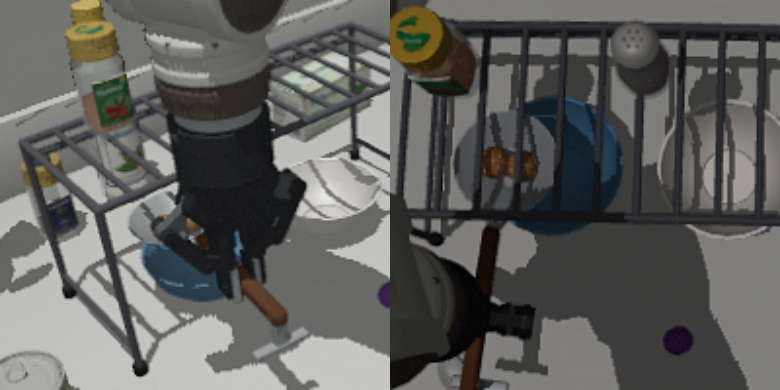

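The dish is under the shelf, centred at about (510,160) in the composite. That is roughly 28 mm to +y of the bowl centre, as planned for tipping toward -y. I'll start the roll at 46° or less and check the joints.

```bash
python3 -m crank '[{"gripper":5,"travel":[0,1.2,0],"twist":[-0.08,0,0]},{"gripper":5,"travel":[0,2.2,-0.2],"twist":[-0.14,0,0]},{"gripper":5,"travel":[0,2.2,-0.2],"twist":[-0.14,0,0]},{"gripper":5,"travel":[0,2.2,-0.2],"twist":[-0.14,0,0]},{"gripper":5,"travel":[0,1.6,-0.1],"twist":[-0.1,0,0]}]' 110
python3 - <<'E'
from h import *
o=bot.get_obs(); print({k:np.round(o[k],4) for k in('time','q','ee_pos','tcp_rot','wrist_force')})
R=cv2.Rodrigues(np.zeros(3))[0]
from scipy.spatial.transform import Rotation as Ro
R=Ro.from_euler('xyz',o['tcp_rot'],degrees=True).as_matrix();print(R.round(3),'handle',(o['ee_pos']-.016*R[:,2]).round(4))
E
```

```text
time: 13.75
ee_pos: [0.4908, 0.1735, 0.1025]
tcp_rot: [145.4, 0.0, 172.2]
wrist_force: [0.1, 0.1, -1.3]
opening: 0.0116
grasp_force: 108.7
{'time': np.float64(13.75), 'q': array([  1.6238,  -8.027 , -22.5854,  68.951 ,  34.0436,  11.4075]), 'ee_pos': array([0.4908, 0.1735, 0.1025]), 'tcp_rot': array([1.454166e+02, 4.540000e-02, 1.721912e+02]), 'wrist_force': array([ 0.1202,  0.1305, -1.3189])}
[[-0.991  0.111  0.078]
 [ 0.136  0.816  0.562]
 [-0.001  0.568 -0.823]] handle [0.4896 0.1645 0.1157]
```

```bash
python3 -m crank '[{"gripper":5,"travel":[0,1.6,-0.1],"twist":[-0.1,0,0]},{"gripper":5,"travel":[0,1.6,-0.1],"twist":[-0.1,0,0]},{"gripper":5,"travel":[0,1.6,-0.1],"twist":[-0.1,0,0]},{"gripper":5,"travel":[0,1.6,-0.1],"twist":[-0.1,0,0]},{"gripper":5,"travel":[0,1.6,-0.1],"twist":[-0.1,0,0]},{"gripper":5,"travel":[0,1.6,-0.1],"twist":[-0.1,0,0]},{"gripper":5,"travel":[0,1.6,-0.1],"twist":[-0.1,0,0]},{"gripper":5,"travel":[0,0,0],"twist":[0,0,0]},{"gripper":5,"travel":[0,0,0],"twist":[0,0,0]},{"gripper":5,"travel":[0,0,0],"twist":[0,0,0]}]' 110
python3 - <<'E'
from h import *
o=bot.get_obs(); print({k:np.round(o[k],4) for k in('time','q','ee_pos','tcp_rot','wrist_force')})
im=bot.camera('scene'); im2=bot.camera('top')
r=lambda i,k:cv2.resize(i,None,fx=k,fy=k)
cv2.imwrite('pics/s6.png',np.hstack([r(im[80:280,60:260],1.95),r(im2[60:260,60:260],1.95)])[:,:,::-1])
E
```

```text
time: 15.0
ee_pos: [0.4924, 0.1802, 0.112]
tcp_rot: [105.6, 0.1, 172.3]
wrist_force: [1.2, -0.7, -0.9]
opening: 0.0119
grasp_force: 108.9
{'time': np.float64(15.0), 'q': array([-11.4042,   5.4133, -27.1527,  70.2078,  73.9968, -13.3921]), 'ee_pos': array([0.4924, 0.1802, 0.112 ]), 'tcp_rot': array([1.055969e+02, 1.166000e-01, 1.722569e+02]), 'wrist_force': array([ 1.1935, -0.6958, -0.9047])}
```

View pics/s6.png

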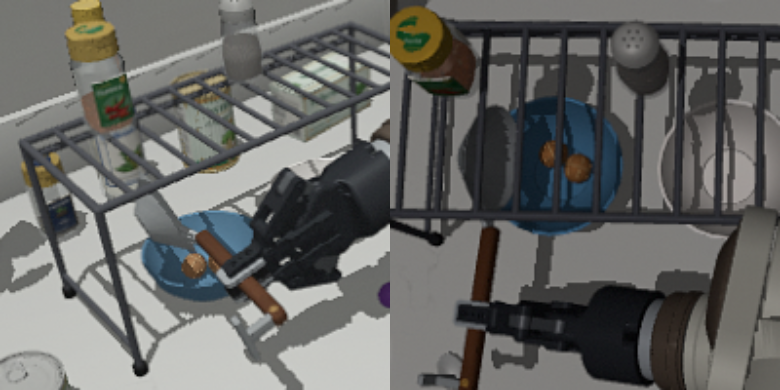

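Both walnuts lie in the blue bowl (composite (553,153) and (578,168)) and the bowl hasn't moved. I'll roll back upright and retract.

```bash
python3 -m crank '[{"gripper":5,"travel":[0,-2,-0.1],"twist":[0.12,0,0]},{"gripper":5,"travel":[0,-2.6,-0.2],"twist":[0.16,0,0]},{"gripper":5,"travel":[0,-2.6,-0.2],"twist":[0.16,0,0]},{"gripper":5,"travel":[0,-2.6,-0.2],"twist":[0.16,0,0]},{"gripper":5,"travel":[0,-2.6,-0.2],"twist":[0.16,0,0]},{"gripper":5,"travel":[0,-2.6,-0.2],"twist":[0.16,0,0]},{"gripper":5,"travel":[0,-2.6,-0.2],"twist":[0.16,0,0]},{"gripper":5,"travel":[0,-2.6,-0.2],"twist":[0.16,0,0]},{"gripper":5,"travel":[0,-1.0,-0.1],"twist":[0.06,0,0]},{"gripper":5,"travel":[0,0,0],"twist":[0,0,0]}]' 110
python3 -m crank '[{"gripper":5,"travel":[10,0,0],"twist":[0,0,0]},{"gripper":5,"travel":[20,0,0],"twist":[0,0,0]},{"gripper":5,"travel":[25,0,0],"twist":[0,0,0]},{"gripper":5,"travel":[25,0,0],"twist":[0,0,0]},{"gripper":5,"travel":[25,0,0],"twist":[0,0,0]},{"gripper":5,"travel":[25,0,0],"twist":[0,0,0]},{"gripper":5,"travel":[20,0,0],"twist":[0,0,0]},{"gripper":5,"travel":[10,0,0],"twist":[0,0,0]},{"gripper":5,"travel":[0,0,0],"twist":[0,0,0]}]' 110
python3 -c "
from plan import *
o=bot.get_obs();print(o['time'],o['tcp_rot'],o['q'].round(1))
plan([.421,-.241,.060],-102.87,18)"
```

```text
time: 16.35
ee_pos: [0.49, 0.1655, 0.0994]
tcp_rot: [180.0, 0.0, 172.3]
wrist_force: [-0.5, 0.5, -1.4]
opening: 0.012
grasp_force: 108.8
time: 17.48
ee_pos: [0.3313, 0.1859, 0.0994]
tcp_rot: [179.9, 0.0, 172.2]
wrist_force: [0.8, -0.4, -0.9]
opening: 0.0116
grasp_force: 108.7
17.475 [1.79944899e+02 4.31093500e-02 1.72219494e+02] [ 29.3 -19.5 -26.5  82.9   0.   37.1]
now [0.3313 0.1859 0.0994] 172.22 dyaw 84.91
[-3.1, -8.6, 0.8] -0.031
[-5.6, -17.3, 1.6] -0.062
[-6.8, -26.4, 2.5] -0.093
[-4.3, -26.9, 2.5] -0.093
[-1.8, -27.2, 2.5] -0.093
[0.8, -27.3, 2.5] -0.093
[3.3, -27.1, 2.5] -0.093
[5.8, -26.7, 2.5] -0.093
[8.2, -26.0, 2.5] -0.093
[10.6, -25.1, 2.5] -0.093
[12.8, -24.0, 2.5] -0.093
[15.0, -22.8, 2.5] -0.093
[17.1, -21.3, 2.5] -0.093
[19.0, -19.6, 2.5] -0.093
[20.7, -17.8, 2.5] -0.093
[22.2, -15.8, 2.5] -0.093
[15.7, -9.1, 1.6] -0.062
[8.1, -4.1, 0.8] -0.031
```

```bash
python3 -m crank '[{"gripper":5,"travel":[-3.1,-8.6,0.8],"twist":[0,0,-0.031]},{"gripper":5,"travel":[-5.6,-17.3,1.6],"twist":[0,0,-0.062]},{"gripper":5,"travel":[-6.8,-26.4,2.5],"twist":[0,0,-0.093]},{"gripper":5,"travel":[-4.3,-26.9,2.5],"twist":[0,0,-0.093]},{"gripper":5,"travel":[-1.8,-27.2,2.5],"twist":[0,0,-0.093]},{"gripper":5,"travel":[0.8,-27.3,2.5],"twist":[0,0,-0.093]},{"gripper":5,"travel":[3.3,-27.1,2.5],"twist":[0,0,-0.093]},{"gripper":5,"travel":[5.8,-26.7,2.5],"twist":[0,0,-0.093]},{"gripper":5,"travel":[8.2,-26,2.5],"twist":[0,0,-0.093]}]' 110
python3 -m crank '[{"gripper":5,"travel":[10.6,-25.1,2.5],"twist":[0,0,-0.093]},{"gripper":5,"travel":[12.8,-24,2.5],"twist":[0,0,-0.093]},{"gripper":5,"travel":[15,-22.8,2.5],"twist":[0,0,-0.093]},{"gripper":5,"travel":[17.1,-21.3,2.5],"twist":[0,0,-0.093]},{"gripper":5,"travel":[19,-19.6,2.5],"twist":[0,0,-0.093]},{"gripper":5,"travel":[20.7,-17.8,2.5],"twist":[0,0,-0.093]},{"gripper":5,"travel":[22.2,-15.8,2.5],"twist":[0,0,-0.093]},{"gripper":5,"travel":[15.7,-9.1,1.6],"twist":[0,0,-0.062]},{"gripper":5,"travel":[8.1,-4.1,0.8],"twist":[0,0,-0.031]},{"gripper":5,"travel":[0,0,0],"twist":[0,0,0]}]' 110
python3 -m crank '[{"gripper":5,"travel":[0,0,14],"twist":[0,0,0]},{"gripper":5,"travel":[0,0,14],"twist":[0,0,0]},{"gripper":5,"travel":[0,0,8],"twist":[0,0,0]},{"gripper":5,"travel":[0,0,3],"twist":[0,0,0]},{"gripper":5,"travel":[0,0,0],"twist":[0,0,0]}]' 110
```

```text
time: 18.6
ee_pos: [0.3773, -0.0289, 0.0792]
tcp_rot: [-180.0, 0.0, -145.0]
wrist_force: [0.3, -0.2, -1.8]
opening: 0.0116
grasp_force: 108.7
time: 19.85
ee_pos: [0.4226, -0.2417, 0.059]
tcp_rot: [180.0, 0.0, -102.6]
wrist_force: [-0.3, 0.2, -1.4]
opening: 0.012
grasp_force: 108.7
time: 20.48
ee_pos: [0.4226, -0.2407, 0.0204]
tcp_rot: [180.0, -0.0, -102.5]
wrist_force: [-0.1, -0.1, -1.2]
opening: 0.0116
grasp_force: 108.8
```

```bash
python3 -m crank '[{"gripper":5,"travel":[0,0,1],"twist":[0,0,0]},{"gripper":5,"travel":[0,0,1],"twist":[0,0,0]},{"gripper":5,"travel":[0,0,0],"twist":[0,0,0]}]' 110; python3 -m crank '[{"gripper":5,"travel":[0,0,1],"twist":[0,0,0]},{"gripper":5,"travel":[0,0,0],"twist":[0,0,0]}]' 110
```

```text
time: 20.85
ee_pos: [0.4227, -0.2408, 0.0185]
tcp_rot: [-180.0, -0.0, -102.5]
wrist_force: [0.2, 1.1, -0.4]
opening: 0.0118
grasp_force: 108.8
time: 21.1
ee_pos: [0.4227, -0.2408, 0.0182]
tcp_rot: [-180.0, -0.0, -102.5]
wrist_force: [-2.8, 1.6, 7.2]
opening: 0.0114
grasp_force: 109.9
```

It touches down at the original height (0.0182) with 7 N of contact. Now I'll release and rise.

```bash
python3 -m crank '[{"gripper":20,"travel":[0,0,0],"twist":[0,0,0]},{"gripper":40,"travel":[0,0,0],"twist":[0,0,0]},{"gripper":60,"travel":[0,0,0],"twist":[0,0,0]},{"gripper":60,"travel":[0,0,0],"twist":[0,0,0]},{"gripper":60,"travel":[0,0,-10],"twist":[0,0,0]},{"gripper":60,"travel":[0,0,-25],"twist":[0,0,0]},{"gripper":60,"travel":[0,0,-30],"twist":[0,0,0]},{"gripper":60,"travel":[0,0,-40],"twist":[0,0,0]},{"gripper":60,"travel":[0,0,-40],"twist":[0,0,0]},{"gripper":60,"travel":[0,0,-30],"twist":[0,0,0]},{"gripper":60,"travel":[0,0,0],"twist":[0,0,0]},{"gripper":60,"travel":[0,0,0],"twist":[0,0,0]}]'
python3 - <<'E'
from h import *
im=bot.camera('scene'); im2=bot.camera('top')
r=lambda i,k:cv2.resize(i,None,fx=k,fy=k)
cv2.imwrite('pics/s7.png',np.hstack([r(im[90:290,120:385],1.5),r(im2[90:290,100:365],1.5)])[:,:,::-1])
E
```

```text
time: 22.6
ee_pos: [0.4225, -0.2407, 0.1921]
tcp_rot: [180.0, 0.0, -102.5]
wrist_force: [-0.7, -0.4, 0.0]
opening: 0.06
grasp_force: 0.0
```

View pics/s7.png

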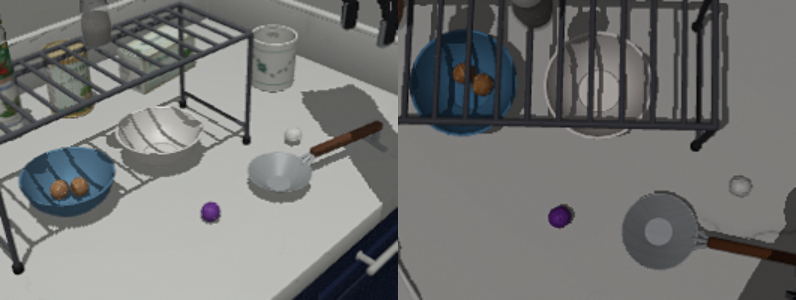

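The picture shows both nuts in the blue bowl (composite (59,189) and (80,186)). The empty scoop stands upright at (280,172), and the gripper is clear and open.

```bash
python3 -c "
from workcell import bot
print(bot.job_done())"
```

```text
the job is handed in; nothing more can be done
None
```

Both walnuts are in the blue bowl, which is still where it stood, the empty scoop is upright on the worktop and released, and the job was handed in at about 23 s (limit 61 s); no verdict came back.

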